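# Prop up the mixing rig's deck, zero it, load the vessels and start

## Robot

A 6-joint arm with a two-finger parallel gripper is mounted at the origin on the work surface. World frame = base frame: x ahead of the robot, y to its left, z up, the work surface at z = 0. Lengths are in mm, angles in rad, forces in N, time in s.
With the tool pointing down it reaches from about 250 to 775 mm from the base axis. Payload 4 kg.
Tool frame: the origin (TCP) lies on the mounting face of the last link; the fingertips stand 199 mm ahead of it and the grasp point (between the pads) lies 180 mm ahead of it; z points along the fingers, y is the line along which they close (so a half turn about z gives the same grasp; the last joint's range is limited). The gripper opens to 94 mm and grips with 3 to 60 N. Pads are 16 mm wide; open, the fingers measure 119 mm over their backs; the gripper's body (75 mm by 177 mm) begins 78 mm behind the grasp point.
Start: joints at [-1.28, 0.087, 1.371, -0, 1.684, -0.103], TCP at [211.029, -507.904, 404.706] pointing down, gripper open.
Joint ranges: [-3.1, 3.1], [-0.76, 2.03], [0.27, 2.55], [-1.08, 4.22], [0.17, 2.65], [-2.57, 2.57]. Speed limits (rad/s): [2.79, 2.79, 3.14, 3.14, 3.14, 3.14].

## Interface

Orientations are given as a unit quaternion [w, x, y, z].
In Python, from station import read_state, cams, order gives the robot as it stands.
- The arm moves only by the tool apply_moves, never from a script. Its argument "moves" is a list of rows, each a list of 7 numbers: the opening, from 0 (shut) to 1 (fully open), then the shift along the tool's x, y, z scaled (see below), then the turn, a rotation vector about the tool's x, y, z scaled (see below). In form: [[gripper, x, y, z, ax, ay, az], ...]. A call has 1 to 5 rows; each row shifts and turns the commanded pose from where the row before left it, along the tool's axes as they then stand; what a row does not reach is not made up. The controller multiplies each number of a shift by 40 mm and each number of a turn by 0.1 rad. A row lasts 1/12 s, in which the tool goes at most 41.7 mm and 7.16 degrees, less where a joint would pass 70% of its speed; a pose out of reach is approached as far as the arm can. A call with a number of a shift or a turn outside -1 to 1 is refused whole. A call with a gripper value outside its range is refused whole. The fingers move at their own pace and stop on an object; "grip_force" is the grip in N (left out, the last holds). Time passes only in rows, so rows that do not move let the fingers close. It gives the time, the measured TCP pose, the force, the opening and the grip force at its end, in the units of the state.
- read_state(): the state, without advancing time (a new reading comes with each control period).
- cams.camera(name): name is "scene" or "top" or "wrist"; returns the picture (384x512x3 uint8, blue, green, red); there is no depth.
- cams.camera_model(name): a dict with "camera_matrix" (3x3 intrinsics, pixels), "dist" ([k1, k2, p1, p2, k3] as OpenCV has them; the pictures are not rectified), "view" (4x4, takes a point from world to camera coordinates); the wrist camera has in their place "T_tool_cam" (4x4, takes a point from camera to tool coordinates, whose origin is the TCP and whose axes are the flange's). Camera axes: x right, y up, looking along -z (the intrinsics and any distortion apply to the point x, -y, -z); pixel columns grow to the right and rows downward; lengths in mm; the calibration is good to about 2 mm. A picture is of the moment at which its call begins: read the wrist's pose just before it. camera_model takes no time and is no camera call.
- order.hand_in(): hands the job in; it is judged then, once.
The state is a dict: "time_s": time; "joint_positions": joint angles; "joint_vel": joint speeds; "tau": joint torques, N m; "position": TCP position; "tool_rot": TCP orientation; "ft_force": force on the tool from outside, world axes, zero at the start; "torque": the same for the moment, N m; "opening": opening from 0.0 (shut) to 1.0 (fully open); "grasp_force": force on a finger pad.
Only numpy, scipy, OpenCV 4.12 (cv2) and the standard library are available. Lean on these libraries where they do the work, as an engineer would, in place of code of your own. Each camera call takes 0.05 s, during which the arm holds its last target. There are 200 camera calls.

## Task

Get the mixing rig running: swing the deck's spring-loaded prop leg past over-centre so that it locks and the deck stands level on it, then, with the deck still empty, press the white zero button fully and let it up. Stand every red-, yellow-, green-, blue- or black-lidded vessel there is upright and centred on the deck disc of its own lid colour, and only when all are aboard press the green start button fully down and release it.

Things in the scene. Friction and masses are not known exactly. Their poses are not given: they have to be found in the camera images.
- vessel_red_mid (a point): clear sealed acrylic mixing vessel, upright cylinder 44 mm diameter, 76 mm tall (steel foot 14 mm, clear wall, red lid 14 mm; a 10 mm wide, 6 mm high shaft stub on top), about 160 g. This point is its centre, 38 mm above its underside; z is up its axis. In some runs it is absent.
- vessel_yellow_mid (a point): clear sealed acrylic mixing vessel, upright cylinder 44 mm diameter, 76 mm tall (steel foot 14 mm, clear wall, yellow lid 14 mm; a 10 mm wide, 6 mm high shaft stub on top), about 160 g. This point is its centre, 38 mm above its underside; z is up its axis. In some runs it is absent.
- vessel_green_mid (a point): clear sealed acrylic mixing vessel, upright cylinder 44 mm diameter, 76 mm tall (steel foot 14 mm, clear wall, green lid 14 mm; a 10 mm wide, 6 mm high shaft stub on top), about 160 g. This point is its centre, 38 mm above its underside; z is up its axis. In some runs it is absent.
- vessel_blue_mid (a point): clear sealed acrylic mixing vessel, upright cylinder 44 mm diameter, 76 mm tall (steel foot 14 mm, clear wall, blue lid 14 mm; a 10 mm wide, 6 mm high shaft stub on top), about 160 g. This point is its centre, 38 mm above its underside; z is up its axis. In some runs it is absent.
- vessel_black_mid (a point): clear sealed acrylic mixing vessel, upright cylinder 44 mm diameter, 76 mm tall (steel foot 14 mm, clear wall, black lid 14 mm; a 10 mm wide, 6 mm high shaft stub on top), about 160 g. This point is its centre, 38 mm above its underside; z is up its axis. In some runs it is absent.
- pad_red (a point): centre of the red disc, 60 mm diameter, painted on the top face of the rig's steel deck; this point lies on that face. x points away from the hinge to the prop leg's edge, y along the deck, z square to it. Discs are 75 mm apart, red, yellow, green, blue, black towards +y; deck plate 155 (x) by 390 (y) by 6 mm, discs on its centre line.
- pad_yellow (a point): centre of the yellow disc, 60 mm diameter, painted on the top face of the rig's steel deck; this point lies on that face. x points away from the hinge to the prop leg's edge, y along the deck, z square to it. Discs are 75 mm apart, red, yellow, green, blue, black towards +y; deck plate 155 (x) by 390 (y) by 6 mm, discs on its centre line.
- pad_green (a point): centre of the green disc, 60 mm diameter, painted on the top face of the rig's steel deck; this point lies on that face. x points away from the hinge to the prop leg's edge, y along the deck, z square to it. Discs are 75 mm apart, red, yellow, green, blue, black towards +y; deck plate 155 (x) by 390 (y) by 6 mm, discs on its centre line.
- pad_blue (a point): centre of the blue disc, 60 mm diameter, painted on the top face of the rig's steel deck; this point lies on that face. x points away from the hinge to the prop leg's edge, y along the deck, z square to it. Discs are 75 mm apart, red, yellow, green, blue, black towards +y; deck plate 155 (x) by 390 (y) by 6 mm, discs on its centre line.
- pad_black (a point): centre of the black disc, 60 mm diameter, painted on the top face of the rig's steel deck; this point lies on that face. x points away from the hinge to the prop leg's edge, y along the deck, z square to it. Discs are 75 mm apart, red, yellow, green, blue, black towards +y; deck plate 155 (x) by 390 (y) by 6 mm, discs on its centre line.
- deck (a joint): hinge of the vessel deck along its edge nearest the robot, rad, about the deck's y axis, hinge axis 98 mm above the table. 0: the far edge sags on rubber stops; grows as it rises; 0.144 is level. Falls back to 0 unless the prop leg holds it; rises 2 mm more as the leg goes over centre. Deck mass 1.1 kg.
- prop_leg (a joint): angle of the sprung prop leg, a bell crank turning about the deck's x axis. 0: folded, grip arm leaning 45 degrees to the deck's -y. 1.61: locked on its stop, grip arm 47 degrees to +y, roller foot on the base plate past upright. Over-centre at 1.35: short of it spring and deck weight swing it back, past it the weight holds it on the stop. Lifts the deck from about 0.5. Swung by pushing the grip arm to +y, about 0.5 N m at the most.
- leg_knob (a point): centre of the orange grip, a round bar 20 mm diameter, 40 mm long, lying across the end of the prop leg's upper arm (steel bar 10 mm diameter; grip axis 70 mm from the pivot axis); its axis runs along the deck's x, from 10 mm to 50 mm beyond the deck's far edge. Moves with the leg; stands above the deck.
- leg_pivot (a point): pivot of the prop leg on the deck: 20 mm beyond the far edge, 7 mm below the deck's top; axes as the deck's (x away from the hinge, y along the deck, z square to it). Moves with the deck, 175 mm from the deck's hinge. The leg is 78.6 mm long from here to the axis of its 20 mm foot roller; as the leg lifts, this pivot rises 25 mm in all.
- zero_button (a joint): travel of the white zero button, m: 0 up, 0.006 fully down (about 5 N at the bottom); springs back by itself.
- zero_button_top (a point): centre of the top face of the white zero button, 26 mm diameter, facing up, about 70 mm above the table on the grey control box (100 x 120 x 50 mm), 60 mm from the green button.
- start_button (a joint): travel of the green start button, m: 0 up, 0.006 fully down (about 5 N at the bottom); springs back by itself.
- start_button_top (a point): centre of the top face of the green start button, 26 mm diameter, facing up, about 70 mm above the table on the control box.

How it is judged:
By the outcome, as a careful person would: the job done as asked, in the order asked, and still so for the second after the job is handed in, with the robot touching nothing.
Of vessel_red, vessel_yellow, vessel_green, vessel_blue, vessel_black only 3 to 5 are there at a start; the rules pass over those that are not, and their reading is None.
At some moment in a run one of vessel_red, vessel_yellow, vessel_green, vessel_blue, vessel_black may be knocked a few centimetres aside while the robot is not near it.
It also fails if it takes over 210 s, if anything falls off the work surface, if the arm or the gripper's body presses on something with over 40 N, if the wrist force passes 120 N, or if a joint passes its speed limit or range.

## Working session

There is one attempt and no reset: what is moved stays moved. The work goes in short steps, Python scripts to look and compute and a tool call to move; the robot and the scene stay as the last step left them, time stands still between calls to the robot, and variables do not carry over. Pictures are saved under pics/ and viewed, at most 14 in all, crops included, and the job is handed in when it is done.

Besides the shell and the picture viewer there is one more tool, called after "Emit:" as a command line: name --pt "numbers of a row" for each row, then --argument value for the rest. apply_moves: Moves the arm, as the interface text tells. Its arguments: {"type":"object","properties":{"moves":{"type":"array"},"grip_force":{"type":"number"}},"required":["moves"]}

```bash
ls; mkdir -p pics; cat > h.py <<'E'
import numpy as np, cv2
from station import read_state, cams, order
def model(n):
    m=cams.camera_model(n); K=np.array(m["camera_matrix"],float); d=np.array(m["dist"],float)
    if "view" in m: V=np.array(m["view"],float)
    else:
        V=np.linalg.inv(tool()@np.array(m["T_tool_cam"],float))
    return K,d,V
def tool():
    from scipy.spatial.transform import Rotation as R
    s=read_state(); q=np.array(s["tool_rot"],float).ravel(); T=np.eye(4)
    T[:3,:3]=R.from_quat(q,scalar_first=True).as_matrix(); T[:3,3]=s["position"]; return T
def proj(M,P):
    K,d,V=M; P=np.atleast_2d(P).astype(float); c=(V[:3,:3]@P.T).T+V[:3,3]; c=c*[1,-1,-1]
    return cv2.projectPoints(c,np.zeros(3),np.zeros(3),K,d)[0].reshape(-1,2)
def onz(M,uv,z):
    K,d,V=M; u=cv2.undistortPoints(np.array([[uv]],float),K,d).ravel()
    r=V[:3,:3].T@np.array([u[0],-u[1],-1.]); c=-V[:3,:3].T@V[:3,3]
    return c+r*(z-c[2])/r[2]
E
python3 - <<'E'
from h import *
print(read_state())
for n in("scene","top"):
    cv2.imwrite(f"pics/{n}0.png",cams.camera(n)); M=model(n); print(n,M[0].round(1).tolist(),M[1],M[2].round(2).tolist())
print(cams.camera_model("wrist"))
E
```

```text
pics
{'time_s': 0.0, 'joint_positions': array([-1.28010686e+00,  8.79603749e-02,  1.37222917e+00,  1.76732678e-05,
        1.68359630e+00, -1.03123804e-01]), 'joint_vel': array([-0.00034146,  0.0002183 , -0.00033217,  0.00035203,  0.00071375,
       -0.00015332]), 'tau': array([-2.32211874e-03, -3.40181601e+01, -3.02430403e+01,  7.12973555e-02,
        3.30615195e-02, -1.84324545e-04]), 'position': array([ 210.9973031 , -507.8019947 ,  403.51349205]), 'tool_rot': array([-1.09259845e-03,  9.80675662e-01,  1.95637528e-01, -9.39481204e-05]), 'ft_force': array([ 0.85986577, -0.08241378,  0.20796783]), 'torque': array([ 0.01409086,  0.00376231, -0.01314241]), 'grasp_force': 0.0, 'opening': 0.9997052699015915}
scene [[493.9, 0.0, 258.1], [0.0, 493.9, 188.1], [0.0, 0.0, 1.0]] [-0.13945381  0.          0.          0.          0.        ] [[-0.3, 0.95, 0.01, 144.58], [-0.59, -0.19, 0.78, 254.24], [0.75, 0.23, 0.62, -1735.73], [0.0, 0.0, 0.0, 1.0]]
top [[355.3, 0.0, 250.0], [0.0, 355.3, 193.0], [0.0, 0.0, 1.0]] [-0.0561325  0.         0.         0.         0.       ] [[-0.01, -1.0, 0.02, 6.75], [0.98, -0.0, 0.18, -563.1], [-0.18, 0.02, 0.98, -861.0], [0.0, 0.0, 0.0, 1.0]]
{'camera_matrix': array([[344.08203145,   0.        , 252.64181931],
       [  0.        , 344.08203145, 191.3513573 ],
       [  0.        ,   0.        ,   1.        ]]), 'dist': array([0.00017815, 0.        , 0.        , 0.        , 0.        ]), 'T_tool_cam': array([[ 3.64123650e-04,  9.68229419e-01,  2.50063310e-01,
         7.23480639e+01],
       [ 9.99999807e-01, -4.78632471e-04,  3.97109277e-04,
         1.06860569e+00],
       [ 5.04181304e-04,  2.50063117e-01, -9.68229406e-01,
         1.98516363e+01],
       [ 0.00000000e+00,  0.00000000e+00,  0.00000000e+00,
         1.00000000e+00]])}
```

View pics/scene0.png

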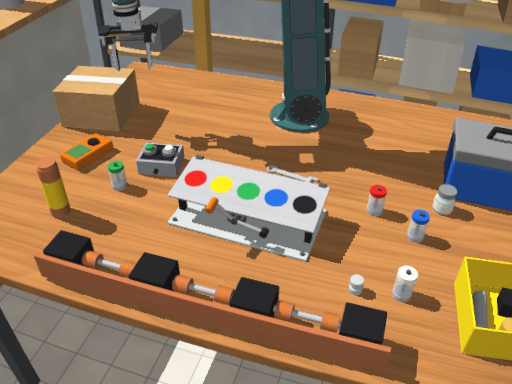

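View pics/top0.png

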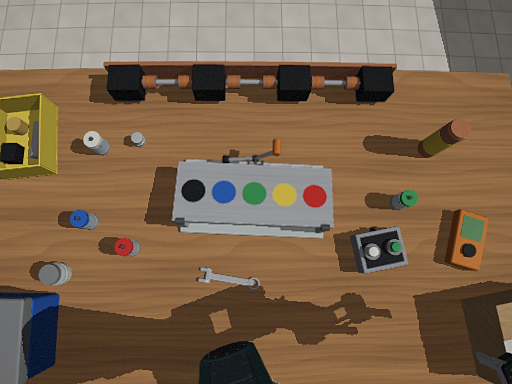

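The top view shows red, blue and green vessels at about (126,247), (80,219) and (407,199). There are white-lidded distractors, the box at (380,250), and the orange grip at (276,147). Next I'll get accurate centroids from enlarged crops.

```bash
python3 - <<'E'
from h import *
M=model("top"); im=cv2.imread("pics/top0.png"); hsv=cv2.cvtColor(im,cv2.COLOR_BGR2HSV)
R={"red":((0,180,90),(4,255,255)),"red2":((174,180,90),(180,255,255)),"yellow":((22,150,120),(32,255,255)),"green":((55,100,60),(85,255,255)),"blue":((105,150,90),(125,255,255)),"orange":((5,200,150),(16,255,255)),"black":((0,0,0),(180,255,38)),"white":((0,0,200),(180,40,255))}
for n,(a,b) in R.items():
    k=cv2.inRange(hsv,a,b); c,_,st,ce=cv2.connectedComponentsWithStats(k)
    for i in range(1,c):
        if 25<st[i,4]<900:print(n,st[i].tolist(),ce[i].round(1), "z70",onz(M,ce[i],70)[:2].round(),"z90",onz(M,ce[i],90)[:2].round())
a=cv2.resize(im[100:290,30:290],None,fx=3,fy=3,interpolation=2); cv2.imwrite("pics/a.png",a)
E
```

```text
red [303, 185, 23, 22, 384] [314.3 195.8] z70 [ 552. -158.] z90 [ 549. -154.]
red [115, 238, 18, 18, 237] [123.4 246.5] z70 [427. 316.] z90 [426. 309.]
yellow [273, 184, 23, 22, 398] [284.2 194.4] z70 [556. -81.] z90 [552. -79.]
green [243, 182, 23, 23, 410] [253.8 193. ] z70 [560.  -5.] z90 [556.  -4.]
green [402, 190, 16, 17, 193] [409.1 197.6] z70 [ 547. -404.] z90 [ 543. -395.]
green [392, 242, 9, 10, 75] [396.  246.6] z70 [ 423. -360.] z90 [ 422. -351.]
blue [212, 181, 23, 22, 399] [223.3 191.6] z70 [564.  72.] z90 [560.  71.]
blue [70, 210, 19, 17, 238] [ 79.  218.3] z70 [496. 431.] z90 [494. 422.]
blue [31, 294, 28, 24, 369] [ 43.7 303.1] z70 [291. 503.] z90 [294. 493.]
black [0, 143, 24, 21, 442] [ 11.7 153.2] z70 [667. 625.] z90 [660. 611.]
black [223, 156, 6, 7, 38] [225.2 159.1] z70 [649.  68.] z90 [643.  67.]
black [182, 180, 23, 22, 386] [192.9 190.2] z70 [567. 149.] z90 [564. 146.]
black [361, 231, 42, 37, 640] [381.3 248.8] z70 [ 418. -322.] z90 [ 417. -314.]
black [462, 244, 8, 13, 26] [464.7 249.4] z70 [ 413. -540.] z90 [ 413. -527.]
black [0, 297, 26, 2, 27] [ 12.5 297. ] z70 [304. 583.] z90 [306. 570.]
black [22, 321, 8, 44, 197] [ 25.5 339.5] z70 [206. 542.] z90 [210. 530.]
black [498, 353, 14, 31, 262] [506.6 366.1] z70 [ 126. -622.] z90 [ 132. -608.]
```

View pics/a.png

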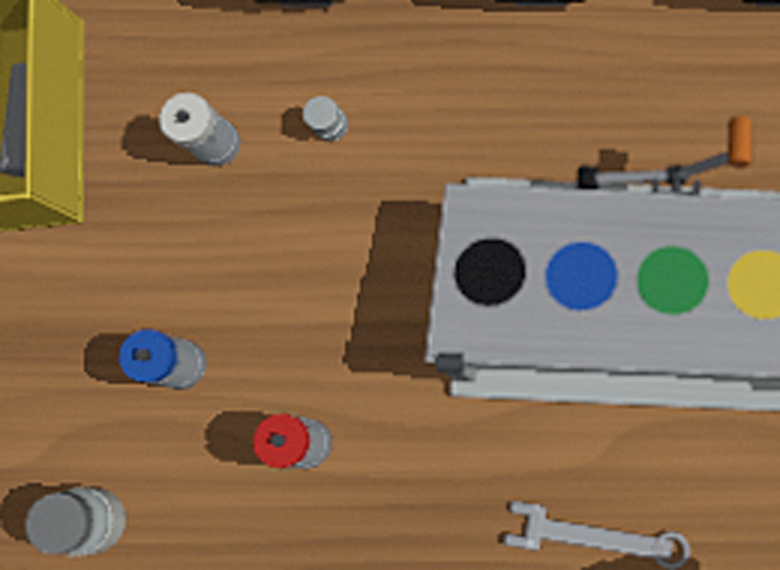

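The enlarged crop confirms red at crop (281,441), blue at (148,355), and the grip at (740,141), which is top pixel (276.7,147). I'll move toward the leg area while I compute the geometry.

Emit:
apply_moves --pt "1 0.74 -0.3 0 0 0 0.22" --pt "1 0.74 -0.3 0 0 0 0" --pt "1 0.74 -0.3 0 0 0 0" --pt "1 0.74 -0.3 0 0 0 0" --pt "1 0.74 -0.3 0 0 0 0"

```text
time_s: 0.52
position: [327.4, -396.6, 404.1]
tool_rot: [-0.0, 0.983, 0.185, -0.0]
ft_force: [0.6, -0.8, -0.1]
opening: 1.002
grasp_force: 0.0
```

```bash
cat >> h.py <<'E'
def gp():
    T=tool(); x=T[:3,0]; return T[:3,3]+180*T[:3,2], np.arctan2(x[1],x[0]), T
def go(*targets, yaw=None):
    "tool-frame unit shifts to reach each grasp-point target in turn (world mm), then turn"
    p,y,T=gp(); print("gp",p.round(1),"yaw",round(y,3),"zaxis",T[:3,2].round(4),"t",read_state()["time_s"])
    for t in targets:
        d=T[:3,:3].T@(np.array(t)-p)/40; print(t,"->",d.round(2)); p=np.array(t,float)
    if yaw is not None: print("az units",round((y-yaw)/.1,2))
E
python3 - <<'E'
from h import *
M=model("top"); 
for z in (115,120,125): print(onz(M,(276.7,147),z).round())
s=model("scene"); print(proj(s,[[664,-60,120]]), "scene knob seen (212,205)")
go((664,-60,230),yaw=-.05)
E
```

```text
[666. -60. 115.]
[665. -60. 120.]
[663. -59. 125.]
[[211.25372805 202.4766175 ]] scene knob seen (212,205)
gp [ 327.3 -396.4  224.1] yaw 0.371 zaxis [-5.e-04  8.e-04 -1.e+00] t 0.5167
(664, -60, 230) -> [10.9  -4.78 -0.14]
az units 4.21
```

Emit:
apply_moves --pt "1 0.78 -0.34 0 0 0 0" --pt "1 0.78 -0.34 0 0 0 0" --pt "1 0.78 -0.34 0 0 0 0" --pt "1 0.78 -0.34 0 0 0 0" --pt "1 0.78 -0.34 0 0 0 0"

```text
time_s: 0.93
position: [448.1, -276.2, 404.2]
tool_rot: [-0.0, 0.983, 0.185, -0.0]
ft_force: [-0.1, -1.3, 0.4]
opening: 1.004
grasp_force: 0.0
```

Emit:
apply_moves --pt "1 0.78 -0.34 0 0 0 0" --pt "1 0.78 -0.34 0 0 0 0" --pt "1 0.78 -0.34 0 0 0 0" --pt "1 0.78 -0.34 0 0 0 0" --pt "1 0.78 -0.34 0 0 0 0"

```text
time_s: 1.35
position: [568.8, -156.2, 404.0]
tool_rot: [-0.0, 0.983, 0.185, -0.0]
ft_force: [-0.6, -0.6, 0.6]
opening: 1.002
grasp_force: 0.0
```

Emit:
apply_moves --pt "0.4 0.78 -0.34 0 0 0 0" --pt "0.4 0.78 -0.34 0 0 0 0" --pt "0.4 0.78 -0.34 0 0 0 0" --pt "0.4 0.78 -0.34 0 0 0 0"

```text
time_s: 1.68
position: [665.4, -60.2, 403.8]
tool_rot: [-0.0, 0.983, 0.185, -0.001]
ft_force: [-0.4, -0.3, 0.7]
opening: 0.755
grasp_force: 0.0
```

Emit:
apply_moves --pt "0.4 0 0 0 0 0 0.84" --pt "0.4 0 0 0 0 0 0.84" --pt "0.4 0 0 0 0 0 0.84" --pt "0.4 0 0 0 0 0 0.84" --pt "0.4 0 0 0 0 0 0.84"

```text
time_s: 2.1
position: [664.6, -61.4, 403.6]
tool_rot: [-0.0, 1.0, -0.026, -0.001]
ft_force: [-0.5, 0.2, 0.3]
opening: 0.409
grasp_force: 0.0
```

```bash
python3 - <<'E'
from h import *
M=model("wrist"); im=cams.camera("wrist"); 
pd=proj(M,[[664,-60,119],[664,-60,129]]);print(pd)
cv2.imwrite("pics/w1.png",im)
hsv=cv2.cvtColor(im,cv2.COLOR_BGR2HSV)
for n,a,b in(("or",(5,180,100),(16,255,255)),("g",(55,100,60),(85,255,255)),("y",(22,150,120),(32,255,255)),("b",(105,150,90),(125,255,255))):
    c,_,st,ce=cv2.connectedComponentsWithStats(cv2.inRange(hsv,a,b))
    for i in range(1,c):
        if st[i,4]>100: print(n,st[i],ce[i].round(1),onz(M,ce[i],90).round(),onz(M,ce[i],119).round())
go((664,-60,119),yaw=-.05)
E
```

```text
[[249.78029684 196.81862881]
 [249.66317167 200.29239387]]
or [238 169  24  51 791] [247.9 194.9] [658. -58.  90.] [666. -59. 119.]
g [206 274  24  31 499] [217.3 292.4] [563. -23.  90.] [580. -28. 119.]
y [ 246  270   54   35 1539] [273.  289.1] [564. -76.  90.] [581. -75. 119.]
gp [664.2 -61.6 223.7] yaw -0.055 zaxis [-1.7e-03  1.0e-04 -1.0e+00] t 2.15
(664, -60, 119) -> [-0.   -0.04  2.62]
az units -0.05
```

View pics/w1.png

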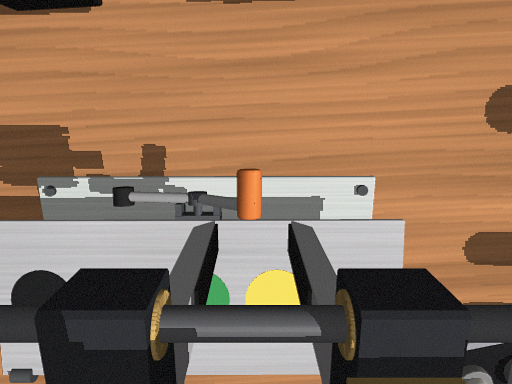

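The wrist view shows the grip at (248,195), which gives (666,-59,119) and agrees with the top camera. I'll descend and cage it.

Emit:
apply_moves --pt "0.4 0.2 -0.06 0.6 0 0 0" --pt "0.4 0 0 0.7 0 0 0" --pt "0.4 0 0 0.7 0 0 0" --pt "0.4 0 0 0.6 0 0 0" --pt "0.27 0 0 0 0 0 0"

```text
time_s: 2.57
position: [671.0, -59.4, 292.7]
tool_rot: [-0.001, 1.0, -0.023, -0.007]
ft_force: [-0.5, -0.1, -1.4]
opening: 0.358
grasp_force: 0.0
```

Emit:
apply_moves --pt "0.27 0 0 0 0 0 0" --pt "0.27 0 -0.18 -0.14 0 0 0" --pt "0.27 0 -0.18 -0.14 0 0 0" --pt "0.27 0 -0.21 -0.12 0 0 0" --pt "0.27 0 -0.21 -0.12 0 0 0"

```text
time_s: 2.98
position: [674.5, -27.7, 325.3]
tool_rot: [0.0, 1.0, -0.024, 0.003]
ft_force: [0.4, -0.9, 1.2]
opening: 0.27
grasp_force: 0.5
```

```bash
python3 - <<'E'
from h import *
go((664,-60,119),yaw=-.05); s=read_state(); print(s["ft_force"],s["opening"])
im=cams.camera("scene"); cv2.imwrite("pics/s1.png",cv2.resize(im[130:270,140:350],None,fx=3,fy=3,interpolation=2))
E
```

```text
gp [675.6 -27.8 145.3] yaw -0.048 zaxis [ 5.9e-03 -9.0e-04 -1.0e+00] t 2.9833
(664, -60, 119) -> [-0.26  0.82  0.66]
az units 0.02
[ 0.42025875 -0.87666539  1.19464696] 0.2702725846055521
```

View pics/s1.png

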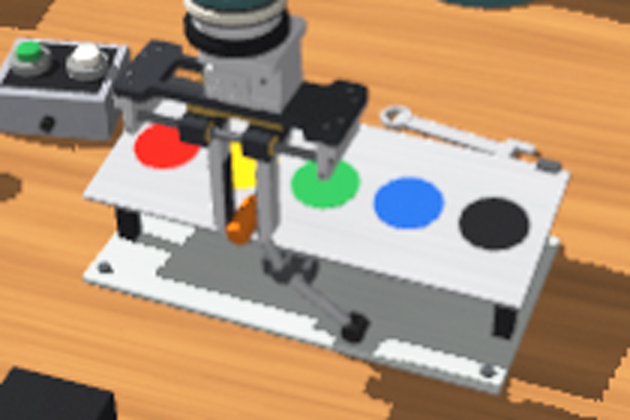

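The grip is caged between the fingers at crop (243,220) and the leg is turning with it. I'll continue along the arc.

Emit:
apply_moves --pt "0.27 0 -0.22 -0.1 0 0 0" --pt "0.27 0 -0.22 -0.15 0 0 0" --pt "0.27 0 -0.22 -0.1 0 0 0" --pt "0.27 0 -0.22 -0.06 0 0 0" --pt "0.27 0 -0.21 0.03 0 0 0"

```text
time_s: 3.45
position: [676.1, 4.4, 347.1]
tool_rot: [0.016, 0.999, -0.03, 0.006]
ft_force: [-7.5, -38.3, 28.0]
opening: 0.278
grasp_force: 19.4
```

Emit:
apply_moves --pt "0.27 0 -0.21 0.06 0 0 0" --pt "0.27 0 -0.13 0.1 0 0 0" --pt "0.27 0 -0.13 0.1 0 0 0" --pt "0.27 0 -0.13 0.15 0 0 0" --pt "0.27 0 -0.1 0.12 0 0 0"

```text
time_s: 3.87
position: [678.1, 41.5, 320.1]
tool_rot: [0.0, 1.0, -0.025, 0.004]
ft_force: [-0.1, -0.6, -0.8]
opening: 0.273
grasp_force: 0.3
```

Emit:
apply_moves --pt "0.27 0 -0.05 0.05 0 0 0" --pt "0.27 0 0 0 0 0 0" --pt "0.27 0 0 0 0 0 0"

```text
time_s: 4.12
position: [677.3, 45.8, 312.5]
tool_rot: [0.0, 1.0, -0.024, -0.001]
ft_force: [-0.9, -1.4, 0.8]
opening: 0.268
grasp_force: 0.8
```

```bash
python3 - <<'E'
from h import *
go((664,-60,119),yaw=-.05); s=read_state(); print(s["ft_force"],s["opening"])
im=cams.camera("scene"); cv2.imwrite("pics/s2.png",cv2.resize(im[130:270,140:350],None,fx=3,fy=3,interpolation=2))
E
```

```text
gp [676.9  45.8 132.5] yaw -0.047 zaxis [-2.4e-03 -1.0e-04 -1.0e+00] t 4.1167
(664, -60, 119) -> [-0.2   2.66  0.34]
az units 0.03
[-0.90044302 -1.39177535  0.80736328] 0.26768651544596395
```

View pics/s2.png

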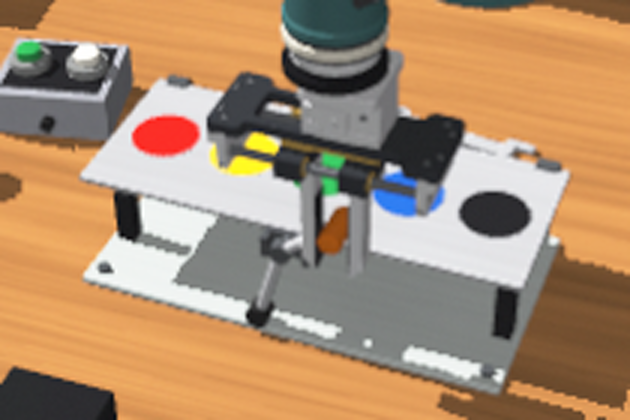

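The leg is over centre with its foot past upright at crop (262,315), and the deck is raised. I'll lift off and locate the buttons.

Emit:
apply_moves --pt "0.27 0 0 -0.5 0 0 0" --pt "0.27 0 0 -0.8 0 0 0" --pt "0.27 0 0 -0.9 0 0 0" --pt "0.27 0 0 -0.5 0 0 0" --pt "0.27 0 0 0 0 0 0"

```text
time_s: 4.58
position: [677.6, 46.0, 428.4]
tool_rot: [-0.001, 1.0, -0.023, 0.005]
ft_force: [-0.0, -0.3, 2.1]
opening: 0.268
grasp_force: 0.0
```

```bash
python3 - <<'E'
from h import *
M=model("top"); print(onz(M,(373,252),70).round(), onz(M,(396,246.6),70).round())
go((408,-302,230),yaw=-.05)
im=cams.camera("wrist"); print(onz(model("wrist"),(250,190),101).round())
W=model("wrist");hsv=cv2.cvtColor(im,cv2.COLOR_BGR2HSV)
for n,a,b in(("or",(5,180,100),(16,255,255)),("g",(55,100,60),(85,255,255)),("y",(22,150,120),(32,255,255)),("b",(105,150,90),(125,255,255))):
    c,_,st,ce=cv2.connectedComponentsWithStats(cv2.inRange(hsv,a,b))
    for i in range(1,c):
        if st[i,4]>100: print(n,st[i],ce[i].round(1),onz(W,ce[i],101).round(),onz(W,ce[i],143).round())
cv2.imwrite("pics/w2.png",im)
E
```

```text
[ 410. -300.   70.] [ 423. -360.   70.]
gp [679.5  46.2 248.4] yaw -0.047 zaxis [ 0.0109  0.001  -0.9999] t 4.5833
(408, -302, 230) -> [-6.38  9.01  0.38]
az units 0.03
[675.  48. 101.]
or [247 189  23  49 679] [255.6 213.1] [653.  44. 101.] [666.  43. 143.]
b [222 276  41  29 943] [240.9 291.9] [572.  62. 101.] [597.  59. 143.]
```

The grip is now at y=43, and the locked position predicts about 42, so the leg is locked. On to the zero button.

Emit:
apply_moves --pt "0 -0.46 0.64 0 0 0 0" --pt "0 -0.46 0.64 0 0 0 0" --pt "0 -0.46 0.64 0 0 0 0" --pt "0 -0.46 0.64 0 0 0 0" --pt "0 -0.46 0.64 0 0 0 0"

```text
time_s: 5.05
position: [578.4, -78.7, 418.1]
tool_rot: [-0.001, 1.0, -0.023, -0.003]
ft_force: [-0.2, -0.5, -0.9]
opening: 0.005
grasp_force: 0.0
```

Emit:
apply_moves --pt "0 -0.46 0.64 0 0 0 0" --pt "0 -0.46 0.64 0 0 0 0" --pt "0 -0.46 0.64 0 0 0 0" --pt "0 -0.46 0.64 0 0 0 0" --pt "0 -0.46 0.64 0 0 0 0"

```text
time_s: 5.47
position: [480.3, -202.2, 418.5]
tool_rot: [-0.001, 1.0, -0.024, -0.002]
ft_force: [-0.1, -1.2, -0.2]
opening: 0.002
grasp_force: 0.0
```

Emit:
apply_moves --pt "0 -0.46 0.64 0.3 0 0 0" --pt "0 -0.46 0.64 0.3 0 0 0" --pt "0 -0.46 0.64 0.3 0 0 0" --pt "0 -0.46 0.64 0.3 0 0 0" --pt "0 0 0 0 0 0 0"

```text
time_s: 5.88
position: [399.8, -302.8, 367.7]
tool_rot: [-0.002, 1.0, -0.027, -0.004]
ft_force: [-0.0, 0.0, -0.4]
opening: 0.003
grasp_force: 0.0
```

```bash
python3 - <<'E'
from h import *
go((409,-300,99),yaw=-.05)
im=cams.camera("wrist"); W=model("wrist"); print(proj(W,[[410,-300,70],[423,-360,70]]).round())
cv2.imwrite("pics/w3.png",im)
t=cams.camera("top"); cv2.imwrite("pics/top1.png",t)
M=model("top");hsv=cv2.cvtColor(t,cv2.COLOR_BGR2HSV)
for n,a,b in(("r",(0,180,90),(4,255,255)),("g",(55,100,60),(85,255,255)),("y",(22,150,120),(32,255,255)),("b",(105,150,90),(125,255,255)),("k",(0,0,0),(180,255,38))):
    c,_,st,ce=cv2.connectedComponentsWithStats(cv2.inRange(hsv,a,b))
    for i in range(1,c):
        if 100<st[i,4]<500: print(n,st[i],ce[i].round(1),onz(M,ce[i],76).round(),onz(M,ce[i],101).round())
E
```

```text
gp [ 398.3 -301.9  187.7] yaw -0.054 zaxis [-0.0087  0.0052 -0.9999] t 5.8833
(409, -300, 99) -> [ 0.29 -0.05  2.22]
az units -0.04
[[251. 180.]
 [324. 161.]]
r [304 184  23  23 409] [315.2 194.9] [ 554. -159.   76.] [ 549. -154.  101.]
r [115 238  18  18 236] [123.3 246.6] [427. 314.  76.] [426. 306. 101.]
g [243 181  23  23 432] [254. 192.] [561.  -5.  76.] [556.  -4. 101.]
g [401 190  17  17 198] [409.  197.6] [ 546. -401.   76.] [ 542. -389.  101.]
y [274 182  23  23 416] [284.7 193.4] [558. -82.  76.] [553. -79. 101.]
b [212 180  23  23 422] [223.1 190.6] [565.  72.  76.] [560.  71. 101.]
b [ 70 210  19  17 238] [ 79.  218.3] [496. 429.  76.] [493. 417. 101.]
k [  0 143  24  21 441] [ 11.7 153.1] [665. 621.  76.] [657. 604. 101.]
k [181 178  23  23 394] [192.2 189.1] [569. 150.  76.] [564. 146. 101.]
k [ 19 351   9  33 168] [ 22.7 367.8] [143. 540.  76.] [150. 526. 101.]
k [175 359  29  25 343] [191.  373.9] [134. 144.  76.] [141. 141. 101.]
```

View pics/w3.png

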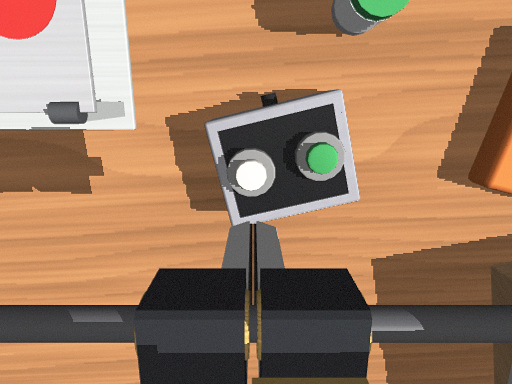

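View pics/top1.png

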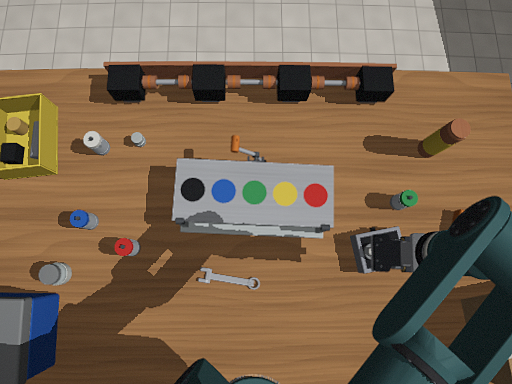

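The deck is level, and the wrist view shows the white button at (251,175) and green at (323,158). I'll compute their positions.

```bash
python3 - <<'E'
from h import *
W=model("wrist"); print(onz(W,(251,175),70).round(1),onz(W,(323,158),70).round(1))
go((412,-300,100),yaw=-.05)
E
```

```text
[ 415.7 -299.5   70. ] [ 427.  -359.3   70. ]
gp [ 401.7 -299.8  190.6] yaw -0.05 zaxis [-0.0032  0.0046 -1.    ] t 5.9833
(412, -300, 100) -> [0.26 0.   2.26]
az units -0.0
```

Emit:
apply_moves --pt "0 0.28 0 0.6 0 0 0" --pt "0 0 0 0.7 0 0 0" --pt "0 0 0 0.7 0 0 0" --pt "0 0 0 0.35 0 0 0" --pt "0 0 0 0 0 0 0"

```text
time_s: 6.4
position: [414.2, -298.7, 274.7]
tool_rot: [-0.003, 1.0, -0.023, -0.003]
ft_force: [0.1, 0.4, 0.3]
opening: 0.007
grasp_force: 0.0
```

Emit:
apply_moves --pt "0 0 0 0 0 0 0" --pt "0 0 0 0.1 0 0 0" --pt "0 0 0 0.1 0 0 0" --pt "0 0 0 0 0 0 0" --pt "0 0 0 0 0 0 0"

```text
time_s: 6.82
position: [414.4, -301.1, 272.2]
tool_rot: [0.0, 1.0, -0.024, 0.001]
ft_force: [-0.1, -0.2, -0.4]
opening: 0.009
grasp_force: 0.0
```

Emit:
apply_moves --pt "0 0 0 0.05 0 0 0" --pt "0 0 0 0.05 0 0 0" --pt "0 0 0 0 0 0 0"

```text
time_s: 7.07
position: [414.4, -301.3, 268.1]
tool_rot: [0.001, 1.0, -0.024, 0.001]
ft_force: [1.0, -0.4, 2.9]
opening: 0.001
grasp_force: 1.6
```

Emit:
apply_moves --pt "0 0 0 0.05 0 0 0" --pt "0 0 0 0.05 0 0 0" --pt "0 0 0 0 0 0 0"

```text
time_s: 7.32
position: [414.5, -301.3, 265.4]
tool_rot: [0.001, 1.0, -0.024, 0.001]
ft_force: [-1.6, 1.9, 10.1]
opening: 0.003
grasp_force: 4.7
```

Emit:
apply_moves --pt "0 0 0 0.03 0 0 0" --pt "0 0 0 0.03 0 0 0" --pt "0 0 0 0 0 0 0"

```text
time_s: 7.57
position: [414.5, -301.3, 265.2]
tool_rot: [0.001, 1.0, -0.024, 0.001]
ft_force: [-4.5, 3.9, 18.4]
opening: 0.004
grasp_force: 9.2
```

The button bottomed: 18 N at steady travel, against 5 N needed. I'll release it, lift, and turn the tool by 90° for vessel handling.

Emit:
apply_moves --pt "0 0 0 -0.3 0 0 0" --pt "0 0 0 -0.6 0 0 0" --pt "0 0 0 -0.8 0 0 0" --pt "0 0 0 -0.9 0 0 0" --pt "0 0 0 -0.9 0 0 0"

```text
time_s: 7.98
position: [413.8, -300.9, 401.2]
tool_rot: [-0.001, 1.0, -0.024, -0.001]
ft_force: [0.8, -0.1, -1.0]
opening: 0.001
grasp_force: 0.0
```

Emit:
apply_moves --pt "1 0 0 0 0 0 -0.98" --pt "1 0 0 0 0 0 -0.98" --pt "1 0 0 0 0 0 -0.98" --pt "1 0 0 0 0 0 -0.98" --pt "1 0 0 0 0 0 -0.98"

```text
time_s: 8.4
position: [414.0, -301.1, 400.2]
tool_rot: [-0.001, 0.975, 0.221, -0.001]
ft_force: [-0.3, 0.3, -0.8]
opening: 0.321
grasp_force: 0.0
```

Emit:
apply_moves --pt "1 0 0 0 0 0 -0.98" --pt "1 0 0 0 0 0 -0.98" --pt "1 0 0 0 0 0 -0.98" --pt "1 0 0 0 0 0 -0.98" --pt "1 0 0 0 0 0 -0.98"

```text
time_s: 8.82
position: [414.1, -301.1, 400.1]
tool_rot: [-0.001, 0.892, 0.451, -0.0]
ft_force: [0.2, 0.1, -0.1]
opening: 0.679
grasp_force: 0.0
```

Emit:
apply_moves --pt "1 0 0 0 0 0 -0.98" --pt "1 0 0 0 0 0 -0.98" --pt "1 0 0 0 0 0 -0.98" --pt "1 0 0 0 0 0 -0.98" --pt "1 0 0 0 0 0 -0.98"

```text
time_s: 9.23
position: [414.1, -301.1, 400.1]
tool_rot: [-0.001, 0.756, 0.654, -0.0]
ft_force: [-0.9, -0.5, 0.3]
opening: 0.992
grasp_force: 0.0
```

Emit:
apply_moves --pt "1 0 0 0 0 0 -0.98" --pt "1 0 0 0 0 0 0" --pt "1 0 0 0 0 0 0"

```text
time_s: 9.48
position: [414.1, -301.1, 400.4]
tool_rot: [-0.001, 0.726, 0.688, -0.0]
ft_force: [-0.6, -0.5, -0.4]
opening: 0.998
grasp_force: 0.0
```

```bash
python3 - <<'E'
from h import *
go((546,-405,205),yaw=1.52)
E
```

```text
gp [ 413.9 -301.   220.4] yaw 1.517 zaxis [-1.1e-03  7.0e-04 -1.0e+00] t 9.4833
(546, -405, 205) -> [-2.42  3.44  0.38]
az units -0.03
```

Emit:
apply_moves --pt "1 -0.48 0.69 0.05 0 0 0" --pt "1 -0.48 0.69 0.05 0 0 0" --pt "1 -0.48 0.69 0.05 0 0 0" --pt "1 -0.48 0.69 0.05 0 0 0" --pt "1 -0.5 0.68 0 0 0 0"

```text
time_s: 9.9
position: [547.8, -405.5, 391.9]
tool_rot: [-0.001, 0.726, 0.688, -0.0]
ft_force: [-0.3, 0.0, -0.1]
opening: 1.001
grasp_force: 0.0
```

Emit:
apply_moves --pt "1 0 0 0 0 0 0" --pt "1 0 0 0 0 0 0" --pt "1 0 0 0 0 0 0"

```text
time_s: 10.15
position: [546.5, -404.7, 392.4]
tool_rot: [-0.001, 0.725, 0.688, -0.0]
ft_force: [0.1, -0.3, -0.0]
opening: 0.998
grasp_force: 0.0
```

```bash
cat >> h.py <<'E'
RG={"green":[((50,100,50),(88,255,255))],"blue":[((105,140,70),(125,255,255))],"red":[((0,170,80),(5,255,255)),((174,170,80),(180,255,255))],"yellow":[((22,150,120),(32,255,255))],"black":[((0,0,0),(180,255,38))]}
def lid(color,z,name="wrist",near=None,amin=150,im=None,rad=40):
    M=model(name); im=cams.camera(name) if im is None else im; hsv=cv2.cvtColor(im,cv2.COLOR_BGR2HSV)
    k=sum(cv2.inRange(hsv,a,b) for a,b in RG[color]); k=cv2.morphologyEx(k,cv2.MORPH_CLOSE,np.ones((9,9)))
    cs,_=cv2.findContours(k,cv2.RETR_EXTERNAL,cv2.CHAIN_APPROX_NONE)
    for c in cs:
        if cv2.contourArea(c)<amin: continue
        # circle fit of the outline laid on plane z
        P=np.array([onz(M,p.ravel(),z)[:2] for p in c]); A=np.c_[2*P,np.ones(len(P))]
        s=np.linalg.lstsq(A,(P**2).sum(1),rcond=None)[0]; r=(s[2]+s[:2]@s[:2])**.5
        if near is None or np.hypot(*(s[:2]-near))<rad: print(name,color,"centre",s[:2].round(1),"r",r.round(1),"px",c.reshape(-1,2).mean(0).round())
E
python3 - <<'E'
from h import *
im=cams.camera("wrist"); cv2.imwrite("pics/w4.png",im)
lid("green",76,im=im); lid("green",76,"top")
go((546,-403,42),yaw=1.52)
E
```

```text
wrist green centre [ 546.4 -402.3] r 21.5 px [252. 183.]
wrist green centre [ 426.4 -359.4] r 12.7 px [111. 142.]
top green centre [ 545.6 -400.2] r 21.1 px [408. 198.]
top green centre [561.5  -5.1] r 28.7 px [254. 192.]
gp [ 546.1 -404.2  214.4] yaw 1.519 zaxis [ 9.e-04 -9.e-04 -1.e+00] t 10.25
(546, -403, 42) -> [ 0.03 -0.01  4.31]
az units -0.01
```

View pics/w4.png

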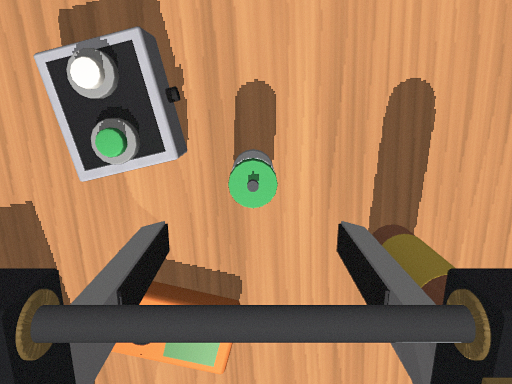

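The green lid at wrist pixel (252,183) gives (546,-402), which agrees with the top camera. A tall bottle stands to the right, so I'll check clearance before descending.

```bash
python3 - <<'E'
from h import *
W=model("wrist"); print("left base",onz(W,(374,240),0).round(),"top-left edge",[onz(W,(398,245),z).round() for z in (0,100,150)])
M=model("top"); print("base",onz(M,(428,152),0).round(),"top",[onz(M,(458,131),z).round() for z in(100,130,160,190,220)])
E
```

```text
left base [ 684. -496.    0.] top-left edge [array([ 712., -503.,    0.]), array([ 669., -458.,  100.]), array([ 647., -435.,  150.])]
base [ 691. -507.    0.] top [array([ 718., -540.,  100.]), array([ 707., -519.,  130.]), array([ 695., -499.,  160.]), array([ 684., -479.,  190.]), array([ 672., -459.,  220.])]
```

The bottle is around (695,-505), about 40 mm clear of the gripper body. Descending and grasping.

Emit:
apply_moves --pt "1 0.04 0 0.8 0 0 0" --pt "1 0 0 0.9 0 0 0" --pt "1 0 0 0.9 0 0 0" --pt "1 0 0 0.9 0 0 0" --pt "1 0 0 0.7 0 0 0"

```text
time_s: 10.67
position: [545.4, -401.9, 224.0]
tool_rot: [-0.0, 0.725, 0.689, -0.0]
ft_force: [0.0, -0.6, -0.5]
opening: 1.003
grasp_force: 0.0
```

Emit:
apply_moves --pt "1 0 0 0 0 0 0" --pt "0.4 0 0 0 0 0 0" --pt "0.4 0 0 0 0 0 0" --pt "0.4 0 0 0 0 0 0" --pt "0.4 0 0 0 0 0 0" --grip_force 20

```text
time_s: 11.08
position: [547.4, -403.7, 229.1]
tool_rot: [0.003, 0.725, 0.689, 0.0]
ft_force: [0.1, 0.9, -0.4]
opening: 0.753
grasp_force: 0.0
```

Emit:
apply_moves --pt "0.4 0 0 0 0 0 0" --pt "0.4 0 0 0 0 0 0" --pt "0.4 0 0 0 0 0 0" --pt "0.4 0 0 0 0 0 0" --pt "0.4 0 0 0 0 0 0"

```text
time_s: 11.5
position: [546.7, -403.2, 225.4]
tool_rot: [0.0, 0.725, 0.689, -0.0]
ft_force: [-0.1, 0.1, 1.5]
opening: 0.463
grasp_force: 20.0
```

```bash
python3 - <<'E'
from h import *
s=read_state(); print(s["opening"],s["grasp_force"])
go((546,-400,170),(556,-4,190),yaw=1.52)
E
```

```text
0.46326741709274416 20.000204890966415
gp [ 546.7 -403.3   45.4] yaw 1.52 zaxis [-1.e-04 -2.e-04 -1.e+00] t 11.5
(546, -400, 170) -> [ 0.08 -0.02 -3.12]
(556, -4, 190) -> [ 9.9  -0.26 -0.5 ]
az units -0.0
```

Emit:
apply_moves --pt "0.4 0 0 -0.4 0 0 0" --pt "0.4 0 0 -0.7 0 0 0" --pt "0.4 0 0 -0.9 0 0 0" --pt "0.4 0 0 -0.9 0 0 0" --pt "0.4 0.3 0 -0.7 0 0 0"

```text
time_s: 11.92
position: [546.9, -392.6, 371.2]
tool_rot: [0.001, 0.726, 0.688, -0.0]
ft_force: [0.4, -0.1, -2.0]
opening: 0.468
grasp_force: 20.0
```

Emit:
apply_moves --pt "0.4 0.6 -0.02 0 0 0 0" --pt "0.4 0.8 -0.02 0 0 0 0" --pt "0.4 0.8 -0.02 0 0 0 0" --pt "0.4 0.8 -0.02 0 0 0 0" --pt "0.4 0.8 -0.02 0 0 0 0"

```text
time_s: 12.33
position: [550.9, -237.8, 368.3]
tool_rot: [-0.001, 0.725, 0.689, -0.0]
ft_force: [-0.2, -0.8, -0.5]
opening: 0.463
grasp_force: 20.0
```

Emit:
apply_moves --pt "0.4 0.8 -0.02 0 0 0 0" --pt "0.4 0.8 -0.02 0 0 0 0" --pt "0.4 0.8 -0.02 0 0 0 0" --pt "0.4 0.8 -0.02 0 0 0 0" --pt "0.4 0.8 -0.02 0 0 0 0"

```text
time_s: 12.75
position: [555.0, -77.6, 368.4]
tool_rot: [-0.0, 0.725, 0.689, -0.0]
ft_force: [0.4, -0.4, -1.8]
opening: 0.466
grasp_force: 20.0
```

Emit:
apply_moves --pt "0.4 0.8 -0.02 0 0 0 0" --pt "0.4 0.6 -0.02 0 0 0 0" --pt "0.4 0.3 0 0 0 0 0" --pt "0.4 0 0 0 0 0 0" --pt "0.4 0 0 0 0 0 0"

```text
time_s: 13.17
position: [557.2, -11.3, 368.7]
tool_rot: [0.0, 0.725, 0.689, -0.001]
ft_force: [0.4, -0.4, -0.9]
opening: 0.463
grasp_force: 20.0
```

```bash
python3 - <<'E'
from h import *
go((556,-4,146),yaw=1.52)
im=cams.camera("wrist"); cv2.imwrite("pics/w5.png",im)
for c in("blue","black","green"):lid(c,101,im=im)
t=cams.camera("top")
for c in("red","yellow","blue","black"):lid(c,101,"top",im=t)
E
```

```text
gp [557.1 -11.6 188.7] yaw 1.521 zaxis [-6.0e-04 -1.2e-03 -1.0e+00] t 13.1667
(556, -4, 146) -> [ 0.19 -0.04  1.07]
az units 0.01
wrist blue centre [560.5  70. ] r 29.4 px [251.  85.]
wrist black centre [ 549.8 -170.1] r 132.8 px [253. 312.]
wrist green centre [554.6 -67.9] r 39.6 px [253. 268.]
wrist green centre [556.9  -1.4] r 25.0 px [251. 182.]
top red centre [425.9 305.9] r 20.4 px [123. 247.]
top red centre [ 547.8 -164.1] r 19.5 px [320. 195.]
top yellow centre [551.  -81.8] r 23.6 px [286. 194.]
top yellow centre [708.9 568. ] r 95.8 px [ 25. 132.]
top blue centre [493.3 418.3] r 20.5 px [ 79. 218.]
top black centre [177.2 487.4] r 54.1 px [ 24. 355.]
top black centre [248.9  30.2] r 111.9 px [217. 309.]
top black centre [ 419.4 -308.8] r 41.3 px [380. 248.]
top black centre [564.  146.1] r 27.3 px [192. 189.]
top black centre [657.7 605.6] r 31.6 px [ 11. 153.]
top black centre [ 847.1 -324.7] r 54.1 px [373.  83.]
top black centre [ 623.1 -121.3] r 162.6 px [289. 169.]
top black centre [841.3 105.6] r 55.1 px [212.  86.]
top black centre [847.1 326.6] r 53.6 px [126.  82.]
```

The pad positions from both cameras agree: blue at (560,70.5), so green is about (556.5,-4.5). Lowering now.

Emit:
apply_moves --pt "0.4 0.18 -0.02 0.3 0 0 0" --pt "0.4 0 0 0.4 0 0 0" --pt "0.4 0 0 0.2 0 0 0" --pt "0.4 0 0 0.05 0 0 0" --pt "0.4 0 0 0.05 0 0 0"

```text
time_s: 13.68
position: [556.6, -4.5, 327.9]
tool_rot: [-0.001, 0.725, 0.688, -0.001]
ft_force: [-0.5, 0.2, -1.5]
opening: 0.461
grasp_force: 20.0
```

Emit:
apply_moves --pt "0.4 0 0 0 0 0 0" --pt "0.4 0 0 0 0 0 0" --pt "0.4 0 0 0.02 0 0 0"

```text
time_s: 13.93
position: [557.0, -4.1, 329.3]
tool_rot: [0.001, 0.725, 0.689, 0.001]
ft_force: [0.1, -0.2, -1.6]
opening: 0.466
grasp_force: 20.0
```

```bash
python3 - <<'E'
from h import *
go((556.5,-4.5,146),yaw=1.52); print(read_state()["ft_force"])
E
```

```text
gp [557.4  -4.2 149.3] yaw 1.52 zaxis [ 2.e-03 -3.e-04 -1.e+00] t 13.9333
(556.5, -4.5, 146) -> [-0.01 -0.02  0.08]
az units -0.0
[ 0.10589797 -0.19031223 -1.62666252]
```

Not yet in contact, so I'll go down slowly while watching the force.

Emit:
apply_moves --pt "0.4 0 0 0.04 0 0 0" --pt "0.4 0 0 0 0 0 0" --pt "0.4 0 0 0 0 0 0"

```text
time_s: 14.18
position: [556.7, -3.9, 326.8]
tool_rot: [0.0, 0.725, 0.689, 0.0]
ft_force: [0.3, -0.8, -1.1]
opening: 0.461
grasp_force: 20.0
```

Emit:
apply_moves --pt "0.4 0 0 0.04 0 0 0" --pt "0.4 0 0 0 0 0 0" --pt "0.4 0 0 0 0 0 0"

```text
time_s: 14.43
position: [556.8, -3.9, 326.1]
tool_rot: [0.001, 0.725, 0.689, 0.0]
ft_force: [-1.5, 0.5, 3.2]
opening: 0.466
grasp_force: 20.0
```

Contact confirmed (deck top ≈ 100.7). Releasing, lifting, and heading for red.

Emit:
apply_moves --pt "0.9 0 0 0 0 0 0" --pt "0.9 0 0 0 0 0 0" --pt "0.9 0 0 0 0 0 0" --pt "0.9 0 0 0 0 0 0" --pt "0.9 0 0 -0.2 0 0 0"

```text
time_s: 14.85
position: [556.3, -3.9, 331.1]
tool_rot: [-0.002, 0.725, 0.689, -0.001]
ft_force: [-0.1, 0.9, -0.5]
opening: 0.784
grasp_force: 0.0
```

Emit:
apply_moves --pt "0.9 0 0 -0.5 0 0 0" --pt "1 0 0 -0.7 0 0 0" --pt "1 0 0 -0.8 0 0 0" --pt "1 0.3 0.1 0 0 0 0" --pt "1 0.8 0.38 0 0 0 0"

```text
time_s: 15.27
position: [577.8, 37.0, 417.6]
tool_rot: [0.003, 0.727, 0.687, 0.002]
ft_force: [0.7, 0.1, -0.4]
opening: 0.998
grasp_force: 0.0
```

Emit:
apply_moves --pt "1 0.8 -0.38 0 0 0 0" --pt "1 0.8 -0.38 0 0 0 0" --pt "1 0.8 -0.38 0 0 0 0" --pt "1 0.8 -0.38 0 0 0 0" --pt "1 0.8 -0.38 0 0 0 0"

```text
time_s: 15.68
position: [509.6, 204.4, 413.1]
tool_rot: [0.0, 0.725, 0.689, 0.0]
ft_force: [0.3, 0.2, 0.2]
opening: 0.999
grasp_force: 0.0
```

```bash
python3 - <<'E'
from h import *
go((426,310,215),yaw=1.52)
t=cams.camera("top"); cv2.imwrite("pics/top2.png",t)
for c,z,p in(("red",76,(426,310)),("blue",76,(495,427)),("green",177,(556,-4)),("red",101,(549,-154))):lid(c,z,"top",im=t,near=p)
E
```

```text
gp [509.6 204.4 233.1] yaw 1.52 zaxis [ 4.e-04  2.e-04 -1.e+00] t 15.6833
(426, 310, 215) -> [ 2.53 -2.22  0.45]
az units -0.0
top red centre [422.9 314.8] r 18.7 px [123. 248.]
top green centre [546.   -1.8] r 27.4 px [254. 190.]
top red centre [ 549.2 -153.7] r 27.3 px [315. 195.]
```

Emit:
apply_moves --pt "1 0.5 -0.44 0.1 0 0 0" --pt "1 0.65 -0.55 0.1 0 0 0" --pt "1 0.65 -0.55 0.1 0 0 0" --pt "1 0.5 -0.44 0.1 0 0 0" --pt "1 0.23 -0.24 0 0 0 0"

```text
time_s: 16.15
position: [425.0, 310.3, 396.3]
tool_rot: [-0.001, 0.724, 0.69, -0.0]
ft_force: [0.1, 0.1, -0.4]
opening: 0.997
grasp_force: 0.0
```

Emit:
apply_moves --pt "1 0 0 0 0 0 0" --pt "1 0 0 0 0 0 0" --pt "1 0 0 0 0 0 0"

```text
time_s: 16.4
position: [427.7, 307.5, 397.4]
tool_rot: [0.001, 0.725, 0.688, 0.0]
ft_force: [-0.5, 0.4, 0.0]
opening: 0.999
grasp_force: 0.0
```

```bash
python3 - <<'E'
from h import *
im=cams.camera("wrist"); cv2.imwrite("pics/w6.png",im)
t=cams.camera("top")
lid("red",76,im=im);lid("blue",76,im=im);lid("blue",76,"top",im=t)
go((426,311,45),yaw=1.52)
E
```

```text
wrist red centre [427.3 316.3] r 21.4 px [251. 174.]
wrist blue centre [496.3 431.3] r 21.8 px [328.  29.]
top blue centre [249.4 496.6] r 49.3 px [ 44. 321.]
top blue centre [565.1  71.9] r 28.4 px [223. 191.]
gp [428.  307.2 217.3] yaw 1.518 zaxis [ 8.e-04 -3.e-04 -1.e+00] t 16.5
(426, 311, 45) -> [ 0.09 -0.06  4.31]
az units -0.02
```

View pics/w6.png

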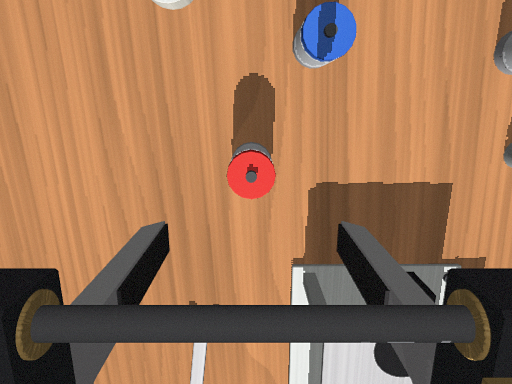

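Wrist view: red lid at (251,174) → (427,316), blue lid at (328,30) → (496,431). Grasping red.

Emit:
apply_moves --pt "1 0.2 -0.01 0.8 0 0 0" --pt "1 0 0 0.9 0 0 0" --pt "1 0 0 0.9 0 0 0" --pt "1 0 0 0.9 0 0 0" --pt "1 0 0 0.8 0 0 0"

```text
time_s: 16.92
position: [427.4, 315.0, 223.0]
tool_rot: [0.0, 0.726, 0.688, -0.0]
ft_force: [0.4, -0.3, 0.3]
opening: 1.005
grasp_force: 0.0
```

Emit:
apply_moves --pt "1 0 0 0 0 0 0" --pt "0.4 0 0 0 0 0 0" --pt "0.4 0 0 0 0 0 0" --pt "0.4 0 0 0 0 0 0" --pt "0.4 0 0 0 0 0 0"

```text
time_s: 17.33
position: [428.0, 316.7, 228.1]
tool_rot: [0.001, 0.725, 0.689, 0.003]
ft_force: [0.5, 0.2, 0.2]
opening: 0.751
grasp_force: 0.0
```

Emit:
apply_moves --pt "0.4 0 0 0 0 0 0" --pt "0.4 0 0 0 0 0 0" --pt "0.4 0 0 0 0 0 0" --pt "0.4 0 0 0 0 0 0" --pt "0.4 0 0 0 0 0 0"

```text
time_s: 17.75
position: [426.9, 316.4, 225.4]
tool_rot: [0.0, 0.725, 0.689, 0.0]
ft_force: [-0.1, 0.6, 2.0]
opening: 0.463
grasp_force: 20.0
```

```bash
python3 - <<'E'
from h import *
go((430,315,245),(549,-154.5,245),yaw=1.52)
E
```

```text
gp [426.9 316.4  45.4] yaw 1.52 zaxis [ 4.e-04  2.e-04 -1.e+00] t 17.75
(430, 315, 245) -> [-0.03  0.08 -4.99]
(549, -154.5, 245) -> [-11.57   3.57  -0.  ]
az units -0.0
```

Emit:
apply_moves --pt "0.4 0 0 -0.6 0 0 0" --pt "0.4 0 0 -0.95 0 0 0" --pt "0.4 0 0 -0.95 0 0 0" --pt "0.4 0 0 -0.95 0 0 0" --pt "0.4 -0.2 0.1 -0.95 0 0 0"

```text
time_s: 18.17
position: [429.6, 308.7, 401.9]
tool_rot: [-0.001, 0.724, 0.689, -0.001]
ft_force: [0.7, 0.1, -1.5]
opening: 0.47
grasp_force: 20.0
```

Emit:
apply_moves --pt "0.4 -0.6 0.22 -0.6 0 0 0" --pt "0.4 -0.8 0.25 0 0 0 0" --pt "0.4 -0.8 0.25 0 0 0 0" --pt "0.4 -0.8 0.25 0 0 0 0" --pt "0.4 -0.8 0.25 0 0 0 0"

```text
time_s: 18.58
position: [471.4, 152.5, 424.6]
tool_rot: [-0.0, 0.725, 0.689, -0.0]
ft_force: [0.5, -1.0, -2.4]
opening: 0.467
grasp_force: 20.0
```

Emit:
apply_moves --pt "0.4 -0.8 0.25 0 0 0 0" --pt "0.4 -0.8 0.25 0 0 0 0" --pt "0.4 -0.8 0.25 0 0 0 0" --pt "0.4 -0.8 0.25 0 0 0 0" --pt "0.4 -0.8 0.25 0 0 0 0"

```text
time_s: 19.0
position: [513.2, -10.1, 424.3]
tool_rot: [-0.001, 0.725, 0.689, -0.0]
ft_force: [0.6, 0.1, -2.4]
opening: 0.463
grasp_force: 20.0
```

Emit:
apply_moves --pt "0.4 -0.8 0.25 0 0 0 0" --pt "0.4 -0.8 0.25 0 0 0 0" --pt "0.4 -0.8 0.25 0 0 0 0" --pt "0.4 -0.8 0.25 0 0 0 0" --pt "0.4 -0.4 0.1 0 0 0 0"

```text
time_s: 19.42
position: [550.2, -158.0, 423.6]
tool_rot: [-0.0, 0.726, 0.688, -0.001]
ft_force: [-1.2, -0.8, -2.0]
opening: 0.464
grasp_force: 20.0
```

Emit:
apply_moves --pt "0.4 0 0 0 0 0 0" --pt "0.4 0 0 0 0 0 0" --pt "0.4 0 0 0 0 0 0"

```text
time_s: 19.67
position: [549.7, -153.7, 424.7]
tool_rot: [-0.001, 0.725, 0.689, 0.0]
ft_force: [-0.7, 0.2, -2.2]
opening: 0.463
grasp_force: 20.0
```

```bash
python3 - <<'E'
from h import *
go((549.3,-154.5,146.1),yaw=1.52)
im=cams.camera("wrist"); cv2.imwrite("pics/w7.png",im); lid("green",177,im=im);lid("yellow",101,im=im)
E
```

```text
gp [ 549.6 -153.4  244.7] yaw 1.521 zaxis [-9.0e-04  1.2e-03 -1.0e+00] t 19.6667
(549.3, -154.5, 146.1) -> [-0.03 -0.    2.47]
az units 0.01
wrist green centre [555.6 -30. ] r 17.4 px [252.  15.]
wrist yellow centre [553.3 -78.7] r 29.1 px [252.  98.]
```

Red pad implied at (549.5,-153.7). Lowering.

Emit:
apply_moves --pt "0.4 -0.01 0 0.5 0 0 0" --pt "0.4 0 0 0.8 0 0 0" --pt "0.4 0 0 0.6 0 0 0" --pt "0.4 0 0 0.3 0 0 0" --pt "0.4 0 0 0.15 0 0 0"

```text
time_s: 20.13
position: [549.2, -153.5, 328.7]
tool_rot: [-0.002, 0.724, 0.69, -0.001]
ft_force: [-0.2, 1.1, -2.1]
opening: 0.464
grasp_force: 20.0
```

Emit:
apply_moves --pt "0.4 0 0 0 0 0 0" --pt "0.4 0 0 0.04 0 0 0" --pt "0.4 0 0 0 0 0 0" --pt "0.4 0 0 0 0 0 0"

```text
time_s: 20.47
position: [550.2, -155.0, 331.4]
tool_rot: [0.002, 0.725, 0.689, 0.001]
ft_force: [0.2, -0.3, -1.7]
opening: 0.462
grasp_force: 20.0
```

Emit:
apply_moves --pt "0.4 0 0 0.04 0 0 0" --pt "0.4 0 0 0 0 0 0" --pt "0.4 0 0 0 0 0 0"

```text
time_s: 20.72
position: [549.8, -155.1, 328.2]
tool_rot: [0.0, 0.725, 0.689, 0.0]
ft_force: [-0.0, 0.2, -2.2]
opening: 0.467
grasp_force: 20.0
```

Emit:
apply_moves --pt "0.4 0 0 0.04 0 0 0" --pt "0.4 0 0 0 0 0 0" --pt "0.4 0 0 0 0 0 0"

```text
time_s: 20.97
position: [549.8, -155.1, 326.3]
tool_rot: [0.0, 0.725, 0.689, -0.0]
ft_force: [-0.3, 0.5, -0.7]
opening: 0.467
grasp_force: 20.0
```

Emit:
apply_moves --pt "0.4 0 0 0.03 0 0 0" --pt "0.4 0 0 0 0 0 0" --pt "0.4 0 0 0 0 0 0"

```text
time_s: 21.22
position: [549.7, -155.0, 326.2]
tool_rot: [0.0, 0.725, 0.689, 0.0]
ft_force: [-3.1, -0.5, 5.2]
opening: 0.465
grasp_force: 20.0
```

Red is seated. Releasing, then over to blue.

Emit:
apply_moves --pt "0.9 0 0 0 0 0 0" --pt "0.9 0 0 0 0 0 0" --pt "0.9 0 0 0 0 0 0" --pt "0.9 0 0 0 0 0 0" --pt "0.9 0 0 -0.2 0 0 0"

```text
time_s: 21.63
position: [549.4, -154.9, 331.1]
tool_rot: [-0.002, 0.725, 0.689, -0.001]
ft_force: [-0.8, -0.1, -0.8]
opening: 0.786
grasp_force: 0.0
```

Emit:
apply_moves --pt "0.9 0 0 -0.5 0 0 0" --pt "1 0 0 -0.8 0 0 0" --pt "1 0 0 -0.9 0 0 0" --pt "1 0.3 -0.05 0 0 0 0" --pt "1 0.8 -0.12 0 0 0 0"

```text
time_s: 22.05
position: [545.7, -112.9, 424.8]
tool_rot: [0.004, 0.727, 0.687, 0.001]
ft_force: [0.8, 1.2, -0.4]
opening: 1.001
grasp_force: 0.0
```

Emit:
apply_moves --pt "1 0.8 -0.12 0 0 0 0" --pt "1 0.8 -0.12 0 0 0 0" --pt "1 0.8 -0.12 0 0 0 0" --pt "1 0.8 -0.12 0 0 0 0" --pt "1 0.8 -0.12 0 0 0 0"

```text
time_s: 22.47
position: [529.0, 51.8, 421.7]
tool_rot: [0.0, 0.725, 0.689, 0.0]
ft_force: [0.6, -0.8, -0.5]
opening: 0.998
grasp_force: 0.0
```

Emit:
apply_moves --pt "1 0.8 -0.12 0 0 0 0" --pt "1 0.8 -0.12 0 0 0 0" --pt "1 0.8 -0.12 0 0 0 0" --pt "1 0.8 -0.12 0 0 0 0" --pt "1 0.8 -0.12 0 0 0 0"

```text
time_s: 22.88
position: [513.1, 213.0, 421.7]
tool_rot: [0.0, 0.725, 0.689, 0.001]
ft_force: [-0.1, -0.7, -0.0]
opening: 1.005
grasp_force: 0.0
```

Emit:
apply_moves --pt "1 0.8 -0.12 0 0 0 0" --pt "1 0.8 -0.12 0.2 0 0 0" --pt "1 0.8 -0.12 0.3 0 0 0" --pt "1 0.8 -0.12 0.3 0 0 0" --pt "1 0.8 -0.12 0 0 0 0"

```text
time_s: 23.3
position: [497.1, 373.9, 386.4]
tool_rot: [-0.0, 0.725, 0.689, -0.002]
ft_force: [0.7, -0.1, -0.1]
opening: 0.997
grasp_force: 0.0
```

Emit:
apply_moves --pt "1 0.6 -0.1 0 0 0 0" --pt "1 0 0 0 0 0 0" --pt "1 0 0 0 0 0 0" --pt "1 0 0 0 0 0 0"

```text
time_s: 23.63
position: [495.1, 396.1, 389.3]
tool_rot: [0.0, 0.725, 0.689, -0.0]
ft_force: [-1.1, -0.4, -0.2]
opening: 0.999
grasp_force: 0.0
```

```bash
python3 - <<'E'
from h import *
im=cams.camera("wrist"); cv2.imwrite("pics/w8.png",im); lid("blue",76,im=im)
t=cams.camera("top"); lid("blue",76,"top",im=t); cv2.imwrite("pics/top3.png",t)
go((496,430,45),yaw=1.52)
E
```

```text
wrist blue centre [497.3 431.5] r 21.1 px [252. 145.]
wrist blue centre [320.8 521.6] r 27.7 px [27. 41.]
top blue centre [496.1 429. ] r 21.6 px [ 79. 218.]
top blue centre [565.1  71.9] r 28.4 px [223. 191.]
gp [495.5 395.4 209.6] yaw 1.518 zaxis [ 7.e-04 -1.e-04 -1.e+00] t 23.7333
(496, 430, 45) -> [ 0.87 -0.04  4.11]
az units -0.02
```

View pics/top3.png

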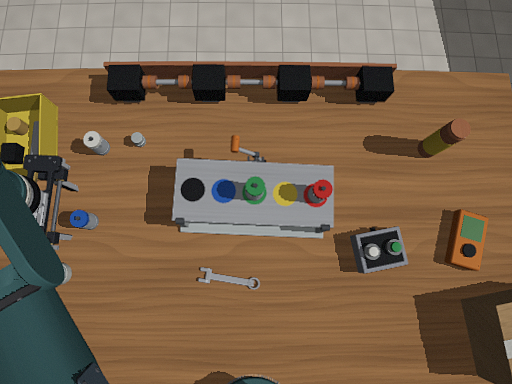

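The top view shows red and green standing on their discs, blue unmoved at (79,218), and no other coloured lids on the table. Grasping blue at (497,430).

Emit:
apply_moves --pt "1 0.45 0 0.4 0 0 0" --pt "1 0.42 0 0.8 0 0 0" --pt "1 0 0 0.95 0 0 0" --pt "1 0 0 0.95 0 0 0" --pt "1 0 0 0.95 0 0 0"

```text
time_s: 24.15
position: [497.3, 430.1, 226.5]
tool_rot: [0.0, 0.725, 0.688, 0.001]
ft_force: [-0.6, -0.3, -0.6]
opening: 1.0
grasp_force: 0.0
```

Emit:
apply_moves --pt "1 0 0 0.04 0 0 0" --pt "1 0 0 0 0 0 0" --pt "0.4 0 0 0 0 0 0" --pt "0.4 0 0 0 0 0 0" --pt "0.4 0 0 0 0 0 0"

```text
time_s: 24.57
position: [497.9, 431.7, 229.7]
tool_rot: [0.001, 0.725, 0.689, 0.003]
ft_force: [0.1, 0.3, -0.2]
opening: 0.823
grasp_force: 0.0
```

Emit:
apply_moves --pt "0.4 0 0 0 0 0 0" --pt "0.4 0 0 0 0 0 0" --pt "0.4 0 0 0 0 0 0" --pt "0.4 0 0 0 0 0 0" --pt "0.4 0 0 0 0 0 0"

```text
time_s: 24.98
position: [496.8, 431.3, 225.5]
tool_rot: [0.0, 0.725, 0.689, -0.0]
ft_force: [0.3, 0.3, 1.2]
opening: 0.469
grasp_force: 0.9
```

Emit:
apply_moves --pt "0.4 0 0 0 0 0 0" --pt "0.4 0 0 0 0 0 0"

```text
time_s: 25.15
position: [496.8, 431.3, 225.5]
tool_rot: [0.0, 0.725, 0.689, -0.0]
ft_force: [-1.0, 0.5, 0.7]
opening: 0.466
grasp_force: 20.0
```

```bash
python3 - <<'E'
from h import *
print(read_state()["opening"],read_state()["grasp_force"]); go((497,430,220),(560.3,70.5,220),yaw=1.52)
E
```

```text
0.4659751980678321 20.000003054738045
gp [496.8 431.3  45.5] yaw 1.52 zaxis [-1.e-04 -1.e-04 -1.e+00] t 25.15
(497, 430, 220) -> [-0.03  0.01 -4.36]
(560.3, 70.5, 220) -> [-8.9   2.04  0.  ]
az units -0.0
```

Emit:
apply_moves --pt "0.4 0 0 -0.6 0 0 0" --pt "0.4 0 0 -0.95 0 0 0" --pt "0.4 0 0 -0.95 0 0 0" --pt "0.4 0 0 -0.95 0 0 0" --pt "0.4 -0.2 0.05 -0.9 0 0 0"

```text
time_s: 25.57
position: [497.8, 423.9, 400.7]
tool_rot: [-0.0, 0.724, 0.689, -0.0]
ft_force: [0.5, -0.1, -1.3]
opening: 0.467
grasp_force: 20.0
```

Emit:
apply_moves --pt "0.4 -0.6 0.15 0 0 0 0" --pt "0.4 -0.8 0.18 0 0 0 0" --pt "0.4 -0.8 0.18 0 0 0 0" --pt "0.4 -0.8 0.18 0 0 0 0" --pt "0.4 -0.8 0.18 0 0 0 0"

```text
time_s: 25.98
position: [525.3, 268.2, 398.7]
tool_rot: [-0.0, 0.725, 0.689, -0.001]
ft_force: [-0.1, -0.1, -1.5]
opening: 0.467
grasp_force: 20.0
```

Emit:
apply_moves --pt "0.4 -0.8 0.18 0 0 0 0" --pt "0.4 -0.8 0.18 0 0 0 0" --pt "0.4 -0.8 0.18 0 0 0 0" --pt "0.4 -0.8 0.18 0 0 0 0" --pt "0.4 -0.8 0.18 0 0 0 0"

```text
time_s: 26.4
position: [553.1, 106.4, 398.9]
tool_rot: [-0.0, 0.725, 0.689, -0.0]
ft_force: [0.4, 1.1, -2.0]
opening: 0.463
grasp_force: 20.0
```

Emit:
apply_moves --pt "0.4 -0.6 0.15 0 0 0 0" --pt "0.4 -0.33 0.08 0 0 0 0" --pt "0.4 0 0 0 0 0 0" --pt "0.4 0 0 0 0 0 0" --pt "0.4 0 0 0 0 0 0"

```text
time_s: 26.82
position: [560.4, 71.5, 399.3]
tool_rot: [-0.001, 0.724, 0.689, 0.0]
ft_force: [0.4, 0.8, -1.6]
opening: 0.464
grasp_force: 20.0
```

```bash
python3 - <<'E'
from h import *
go((560.3,70.5,146.1),yaw=1.52)
E
```

```text
gp [560.3  71.7 219.3] yaw 1.521 zaxis [-5.e-04  1.e-03 -1.e+00] t 26.8167
(560.3, 70.5, 146.1) -> [-0.03  0.    1.83]
az units 0.01
```

Emit:
apply_moves --pt "0.4 -0.02 0 0.4 0 0 0" --pt "0.4 0 0 0.6 0 0 0" --pt "0.4 0 0 0.5 0 0 0" --pt "0.4 0 0 0.2 0 0 0" --pt "0.4 0 0 0.06 0 0 0"

```text
time_s: 27.23
position: [559.8, 71.0, 326.7]
tool_rot: [-0.002, 0.724, 0.69, -0.002]
ft_force: [-0.5, 0.1, -0.9]
opening: 0.467
grasp_force: 20.0
```

Emit:
apply_moves --pt "0.4 0 0 0 0 0 0" --pt "0.4 0 0 0.03 0 0 0" --pt "0.4 0 0 0 0 0 0" --pt "0.4 0 0 0 0 0 0" --pt "0.4 0 0 0 0 0 0"

```text
time_s: 27.65
position: [560.7, 69.5, 329.0]
tool_rot: [0.001, 0.725, 0.689, 0.001]
ft_force: [-1.0, 1.1, -2.4]
opening: 0.468
grasp_force: 20.0
```

Emit:
apply_moves --pt "0.4 0 0 0.03 0 0 0" --pt "0.4 0 0 0 0 0 0" --pt "0.4 0 0 0 0 0 0"

```text
time_s: 27.9
position: [560.5, 69.5, 326.7]
tool_rot: [0.0, 0.725, 0.689, -0.0]
ft_force: [-0.1, 0.0, -1.8]
opening: 0.465
grasp_force: 20.0
```

Emit:
apply_moves --pt "0.4 0.02 0 0.03 0 0 0" --pt "0.4 0 0 0 0 0 0" --pt "0.4 0 0 0 0 0 0"

```text
time_s: 28.15
position: [560.6, 70.1, 326.3]
tool_rot: [0.001, 0.725, 0.689, -0.0]
ft_force: [-0.8, -2.0, 2.6]
opening: 0.461
grasp_force: 20.0
```

Emit:
apply_moves --pt "0.9 0 0 0.01 0 0 0" --pt "0.9 0 0 0 0 0 0" --pt "0.9 0 0 0 0 0 0" --pt "0.9 0 0 0 0 0 0" --pt "0.9 0 0 -0.2 0 0 0"

```text
time_s: 28.57
position: [560.1, 70.4, 331.2]
tool_rot: [-0.001, 0.725, 0.689, -0.001]
ft_force: [-0.2, 0.3, -0.1]
opening: 0.78
grasp_force: 0.0
```

Emit:
apply_moves --pt "0.9 0 0 -0.5 0 0 0" --pt "1 0 0 -0.8 0 0 0" --pt "1 0 0 -0.9 0 0 0" --pt "1 0 0 -0.9 0 0 0" --pt "1 0 0 -0.9 0 0 0"

```text
time_s: 28.98
position: [560.1, 70.4, 495.3]
tool_rot: [0.0, 0.725, 0.689, 0.0]
ft_force: [1.1, 0.0, -0.1]
opening: 0.999
grasp_force: 0.0
```

```bash
python3 - <<'E'
from h import *
go((556,-75,290),(426,-360,190))
E
```

```text
gp [560.2  70.5 315.3] yaw 1.52 zaxis [ 5.e-04  1.e-04 -1.e+00] t 28.9833
(556, -75, 290) -> [-3.64  0.08  0.63]
(426, -360, 190) -> [-7.28 -2.89  2.5 ]
```

Emit:
apply_moves --pt "0.2 -0.8 0 0 0 0 0" --pt "0 -0.9 0 0 0 0 0" --pt "0 -0.9 0 0 0 0 0" --pt "0 -0.9 0 0 0 0 0" --pt "0 -0.9 0 0 0 0 0"

```text
time_s: 29.4
position: [551.1, -106.7, 494.0]
tool_rot: [0.001, 0.725, 0.689, 0.0]
ft_force: [0.2, -0.6, -0.3]
opening: 0.681
grasp_force: 0.0
```

Emit:
apply_moves --pt "0 0 0 0 0 0 0" --pt "0 0 0 0 0 0 0" --pt "0 0 0 0 0 0 0" --pt "0 0 0 0 0 0 0"

```text
time_s: 29.73
position: [551.6, -104.3, 493.5]
tool_rot: [0.0, 0.724, 0.689, 0.0]
ft_force: [-0.1, -0.1, -0.3]
opening: 0.401
grasp_force: 0.0
```

```bash
python3 - <<'E'
from h import *
go((426,-360,190))
im=cams.camera("wrist"); cv2.imwrite("pics/w9.png",im)
M=model("wrist"); print(proj(M,[[549.4,-153.9,177],[556.5,-4.3,177],[560.2,70.5,177],[549.4,-153.9,101],[556.5,-4.3,101],[560.2,70.5,101]]).round())
t=cams.camera("top"); cv2.imwrite("pics/top4.png",t)
for i in("yellow","black"): lid(i,101,im=im,near=(555,0),rad=200)
E
```

```text
gp [ 551.7 -104.2  313.5] yaw 1.521 zaxis [ 6.e-04  4.e-04 -1.e+00] t 29.7333
(426, -360, 190) -> [-6.54 -2.82  3.08]
[[252. 238.]
 [252.  67.]
 [252. -38.]
 [252. 213.]
 [252.  74.]
 [252.  -7.]]
wrist yellow centre [553.1 -79. ] r 28.9 px [252. 147.]
```

View pics/w9.png

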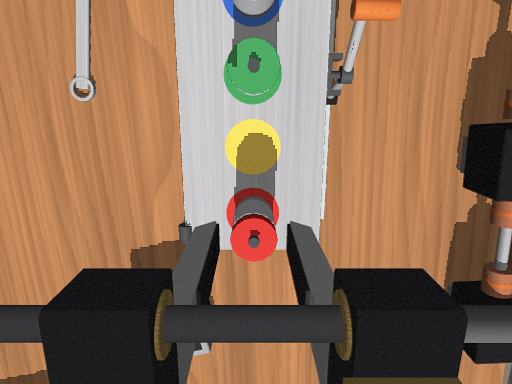

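Red's lid is at (254,239) and green's stub at (253,65), both matching prediction, so both are centred. Moving over to the start button.

Emit:
apply_moves --pt "0 -0.65 -0.28 0 0 0 0" --pt "0 -0.65 -0.28 0 0 0 0" --pt "0 -0.65 -0.28 0 0 0 0" --pt "0 -0.65 -0.28 0.2 0 0 0" --pt "0 -0.65 -0.28 0.2 0 0 0"

```text
time_s: 30.25
position: [488.7, -232.1, 477.8]
tool_rot: [0.001, 0.724, 0.69, 0.0]
ft_force: [0.8, 0.5, -0.4]
opening: 0.004
grasp_force: 0.0
```

Emit:
apply_moves --pt "0 -0.65 -0.28 0.3 0 0 0" --pt "0 -0.65 -0.28 0.5 0 0 0" --pt "0 -0.65 -0.28 0.5 0 0 0" --pt "0 -0.65 -0.28 0.6 0 0 0" --pt "0 -0.69 -0.3 0.6 0 0 0"

```text
time_s: 30.67
position: [425.6, -360.8, 376.9]
tool_rot: [0.001, 0.724, 0.69, 0.0]
ft_force: [0.4, 0.1, -0.8]
opening: 0.005
grasp_force: 0.0
```

Emit:
apply_moves --pt "0 0 0 0 0 0 0" --pt "0 0 0 0 0 0 0" --pt "0 0 0 0 0 0 0" --pt "0 0 0 0 0 0 0"

```text
time_s: 31.0
position: [426.6, -359.8, 379.0]
tool_rot: [0.002, 0.724, 0.69, 0.0]
ft_force: [0.8, 1.0, 0.6]
opening: 0.005
grasp_force: 0.0
```

```bash
python3 - <<'E'
from h import *
im=cams.camera("wrist"); lid("green",70,im=im,near=(426,-360))
go((426.5,-359.5,95))
t=cams.camera("top"); o=cv2.resize(t[140:280,150:440],None,fx=2.7,fy=2.7,interpolation=2); cv2.imwrite("pics/f.png",o)
M=model("top"); print(((proj(M,[[549.4,-153.9,183],[556.5,-4.3,183],[560.2,70.5,183]])-[150,140])*2.7).round())
E
```

```text
wrist green centre [ 423.  -359.5] r 12.5 px [247. 187.]
gp [ 427.1 -360.2  199.1] yaw 1.522 zaxis [ 0.0027 -0.0023 -1.    ] t 31.05
(426.5, -359.5, 95) -> [ 0.02 -0.02  2.6 ]
[[466. 130.]
 [284. 122.]
 [193. 117.]]
```

View pics/f.png

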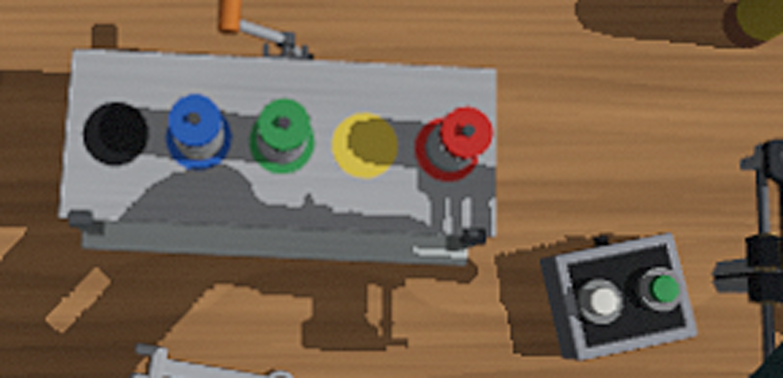

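The stubs are at (466,130), (283,122) and (193,118), matching prediction, so all three are upright and centred with the leg locked. Pressing start.

Emit:
apply_moves --pt "0 0 -0.04 0.6 0 0 0" --pt "0 0 0 0.8 0 0 0" --pt "0 0 0 0.7 0 0 0" --pt "0 0 0 0.4 0 0 0" --pt "0 0 0 0.1 0 0 0"

```text
time_s: 31.52
position: [423.9, -359.4, 270.3]
tool_rot: [-0.003, 0.724, 0.689, 0.0]
ft_force: [-1.1, 1.5, 1.8]
opening: 0.006
grasp_force: 1.0
```

Emit:
apply_moves --pt "0 0 0 0 0 0 0" --pt "0 0 0 0.1 0 0 0" --pt "0 0 0 0.05 0 0 0" --pt "0 0 0 0 0 0 0" --pt "0 0 0 0 0 0 0"

```text
time_s: 31.93
position: [424.7, -361.2, 269.2]
tool_rot: [0.002, 0.725, 0.689, 0.0]
ft_force: [1.7, 0.5, 2.2]
opening: 0.005
grasp_force: 1.3
```

Emit:
apply_moves --pt "0 0 0 0.05 0 0 0" --pt "0 0 0 0.05 0 0 0" --pt "0 0 0 0 0 0 0"

```text
time_s: 32.18
position: [424.7, -361.3, 265.4]
tool_rot: [0.002, 0.725, 0.689, 0.0]
ft_force: [2.1, 0.9, 9.4]
opening: 0.005
grasp_force: 4.2
```

Emit:
apply_moves --pt "0 0 0 0.04 0 0 0" --pt "0 0 0 0.02 0 0 0" --pt "0 0 0 0 0 0 0"

```text
time_s: 32.43
position: [424.7, -361.2, 265.2]
tool_rot: [0.003, 0.725, 0.689, 0.0]
ft_force: [0.4, 3.7, 16.4]
opening: 0.004
grasp_force: 8.3
```

Emit:
apply_moves --pt "0 0 0 -0.3 0 0 0" --pt "0 0 0 -0.6 0 0 0" --pt "0 0 0 -0.8 0 0 0" --pt "0 0 0 -0.9 0 0 0" --pt "0 0 0 -0.4 0 0 0"

```text
time_s: 32.85
position: [423.8, -361.1, 384.9]
tool_rot: [0.002, 0.725, 0.689, -0.001]
ft_force: [-0.0, -0.5, 0.4]
opening: 0.008
grasp_force: 0.0
```

Emit:
apply_moves --pt "0 0 0 0 0 0 0" --pt "0 0 0 0 0 0 0" --pt "0 0 0 0 0 0 0" --pt "0 0 0 0 0 0 0"

```text
time_s: 33.18
position: [423.6, -360.6, 377.6]
tool_rot: [-0.003, 0.725, 0.689, -0.0]
ft_force: [-0.2, 0.4, 0.5]
opening: 0.004
grasp_force: 0.0
```

```bash
python3 - <<'E'
from h import *
t=cams.camera("top"); o=cv2.resize(t[140:280,150:440],None,fx=2.7,fy=2.7,interpolation=2); cv2.imwrite("pics/f2.png",o)
a=cv2.imread("pics/f.png"); d=cv2.absdiff(a,o)[70:190,60:500].max(2); print("changed px on deck",(d>60).sum())
E
```

```text
changed px on deck 159
```

View pics/f2.png

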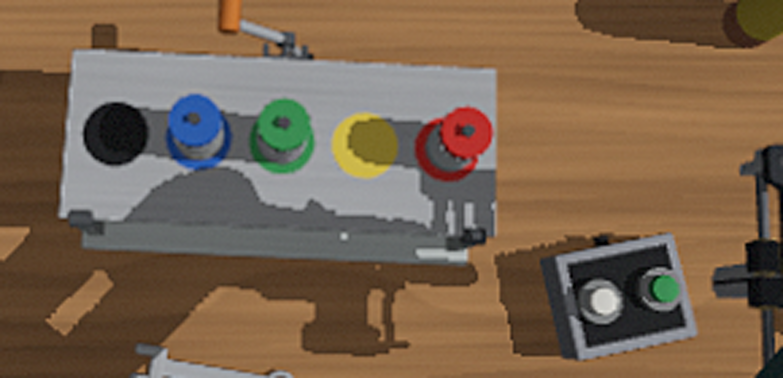

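The vessels stand unchanged at (466,130), (283,122) and (193,118), and the start button was bottomed and released. Handing in.

```bash
python3 -c "
from station import order
print(order.hand_in())"
```

```text
the job is handed in; nothing more can be done
None
```

The job is done and handed in at about 33 s: prop leg locked with the deck level, zero pressed on the empty deck, red, green and blue vessels (the only coloured lids I found) standing on their own discs, then start pressed and released.

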